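# Twist a fresh filter cup into the bench fume extractor

### The arm

A 6-joint arm with a two-finger parallel gripper is mounted at the origin on the work surface. World frame = base frame: x ahead of the robot, y to its left, z up, the work surface at z = 0. Lengths are in m, angles in rad, forces in N, time in s.
With the tool pointing down it reaches from about 0.35 to 0.775 m from the base axis. Payload 5.5 kg.
Tool frame: the origin (TCP) lies at the very end of the fingers, on their centre line; the grasp point (between the pads) lies env.hold_point_z behind it (env.hold_point_z is the distance from the TCP to the grasp point, in m); z points along the fingers, y is the line along which they close (so a half turn about z gives the same grasp; the last joint's range is limited). The gripper opens to 85 mm and grips with 20 to 120 N. Pads are 22 mm wide; open, the fingers measure 114 mm over their backs; the gripper's body (76 mm by 85 mm) begins 54 mm behind the grasp point. The pads swing forward as they close: fully open they stand 13 mm farther back than shut.
Start: joints at [1.125, 0.313, 0.046, 1.304, 0, 1.431], TCP at [0.173, 0.548, 0.231] pointing down, gripper open.
Joint ranges: [-2.76, 2.76], [-0.86, 1.69], [-1.03, 1.26], [-2.2, 2.34], [-1.47, 1.5], [-3.14, 3.14]. Speed limits (rad/s): [2.57, 2.57, 3.14, 3.14, 3.14, 3.14].

### API

Orientations are given as a unit quaternion [w, x, y, z].
In Python, from workcell import env gives the robot as it stands.
- The arm moves only by the tool carry_out, never from a script. Its argument "steps" is a list of rows, each a list of 3 entries, a list of its own where there are three numbers: the turn, a rotation vector about the tool's x, y, z in degrees, then the shift along the tool's x, y, z in cm, then the closure in counts, from 0 (fully open) to 255 (shut). A call has exactly 8 rows; each row is the pose to reach, as a shift and turn from the pose commanded when the call began, along the tool's axes at that moment; what a row does not reach only later rows make up. A row lasts 1/8 s, in which the tool goes at most 62.5 mm and 10.7 degrees, less where a joint would pass 70% of its speed; a pose out of reach is approached as far as the arm can. A call with a gripper value outside its range is refused whole. The fingers move at their own pace and stop on an object; "force" is the grip in N (left out, the last holds). Time passes only in rows, so rows that repeat a pose let the fingers close, or fill a call up. It gives the time, the measured TCP pose, the force, the opening and the grip force at its end, in the units of the state.
- env.get_state(): the state, without advancing time (a new reading comes with each control period).
- env.read_camera(name): name is "side" or "top" or "wrist"; returns (picture, depth): 480x640x3 uint8, red, green, blue; 480x640 float32, m along the optical axis (not along the pixel's ray), 0 where there is no reading.
- env.get_calibration(name): a dict with "fx", "fy", "cx", "cy" (pixels), "origin" and "orientation" of the camera in the world. Camera axes: x right, y up, looking along -z (the intrinsics and any distortion apply to the point x, -y, -z); pixel columns grow to the right and rows downward; lengths in m; the calibration is good to about 2 mm. A picture is of the moment at which its call begins: read the wrist's pose just before it. get_calibration takes no time and is no camera call; for the wrist camera it gives the pose at the moment of the call.
- env.hand_in(): hands the job in; it is judged then, once.
The state is a dict: "clock": time; "joint_pos": joint angles; "qvel": joint speeds; "tau": joint torques, N m; "tcp_pos": TCP position; "orientation": TCP orientation; "wrist_force": force on the tool from outside, world axes, zero at the start; "ft_torque": the same for the moment, N m; "finger_gap": finger opening in m; "grip_force": force on a finger pad.
Only numpy, scipy, OpenCV 4.12 (cv2) and the standard library are available. Lean on these libraries where they do the work, as an engineer would, in place of code of your own. Each camera call takes 0.05 s, during which the arm holds its last target. There are 200 camera calls.

### The job

Pick up the fresh filter cup (the one with the green handle) by its handle, push it up into the mouth of the fume extractor and twist it counter-clockwise as seen from above until its pins drop and lock, so that it hangs there by itself, level, with its handle pointing roughly to the extractor's front; then let go. Feel your way in gently, never forcing cup or extractor, and leave the spent cup (red handle) and the other things on the bench where they are.

Things in the scene. Friction and masses are not known exactly. Their poses are not given: they have to be found in the camera images.
- fresh_cup: Fresh filter cup, white with a GREEN straight radial handle along its -x; 0.12 to 0.2 kg; starts upright on the bench. Origin: centre of its underside, z its axis. Body 60 mm diameter, 46 mm high (its top is a shoulder); metal neck 52 mm diameter up to 71 mm, then a cone to 44 mm diameter at 79 mm, the top. Handle: bar 16 mm wide, 24 mm tall (16 to 40 mm up), 28 to 150 mm from the axis.
- fresh_cup_grip (a point): Middle of the green handle's section, 110 mm from the cup's axis, 28 mm above its underside: grip here from above, fingers closing across the 16 mm. Hold firmly (about 100 N): cup weight and seal act 110 mm off and tend to pitch it in the fingers.
- fresh_cup_pins (a point): Point on the cup's axis at the height of its three round bayonet pins, 63 mm above its underside; axes as the cup's. The pins, 8 mm diameter, stick out of the neck to 34 mm from the axis at 0, 120 and 240 deg from the cup's +x.
- fresh_cup_top (a point): Centre of the cup's top face, 79 mm above its underside; axes as the cup's. (The heights of the top given below are above point mouth.)
- extractor: Fume extractor, fixed to the bench: base plate, column and blower box behind (column from 100 mm to its +x of the mouth's axis), and a blue and white round head, 88 mm diameter, 70 mm tall, overhanging to its front, which is its -x. It may be turned about z. Origin on the mouth's axis, 140 mm below the mouth, z up.
- mouth (a point): Centre of the head's downward opening, at the underside of its bayonet ring, 125 to 140 mm above the bench; axes as the extractor's. Ring: bore 55.2 mm, 7 mm thick, three equal slots 14.5 mm wide. Pins face the slots with the cup's yaw 45 deg less than the extractor's (handle to its -x, +y), but the hidden ring is clocked by up to 20 deg either way at random: feel for it.
- over_ring (a point): Point on the mouth's axis 27 mm above point mouth. Pins against the ring between slots stop with the cup's top 12 mm above mouth; in the slots it goes on up. From 21 mm a sprung seal resists (1 N, then 0.3 N/mm). With the top above this point the pins are over the ring and the cup can turn (yaw growing; the other way is blocked). At 33 mm the shoulder meets the ring.
- locked (a point): Point on the mouth's axis 24 mm above point mouth, where the cup's top is when locked. Turned 45 deg on from the middle of the slots the pins stand over notches 3 mm deep (they drop in from 42 to 48 deg); at 48 deg they meet a hard stop. Just lying on the ring, the top stays 27 mm above mouth. Over 40 N between cup and extractor is forcing it (1.2 Nm of twist at the stop).
- spent_cup: The spent filter cup: same shape, grey with a RED handle. To be left standing. Origin at the centre of its underside, handle along its -x.
- breadboard: Breadboard on a black base, 100 x 160 mm, 24 mm tall, loose. Origin under its centre.
- mouse: Black computer mouse, 105 x 58 x 27 mm, loose. Origin under its centre.
- multimeter: Yellow multimeter lying flat, 160 x 75 x 43 mm, loose. Origin under its centre.
- parts_box: Clear divided parts box, 200 x 120 x 40 mm, loose. Origin under its centre.
- screwdriver: Screwdriver lying on the bench, 160 mm long, loose.
Mind the look-alikes: they are no part of the job. Leave any orange or purple look-alike of the fresh_cup alone.

How it is judged:
On the way, in this order (a step that is already met when the one before it is completed fails the run):
1. the fresh cup is lifted off the bench in the gripper (height (world z) of fresh_cup above 0.03 m and contact force between fresh_cup and the fingers above 0.5 N), for 0.1 s.
2. the fresh cup's neck is up in the extractor's mouth with the pins in the slots (z of fresh_cup_top in the frame of mouth above 0.016 m and horizontal distance between fresh_cup_top and mouth below 0.006 m), for 0.1 s.
At the end, for the whole second after the job is handed in: The fresh cup hangs released and still in the extractor, pins down in the lock notches: its top 22.5 to 25.4 mm above the mouth point, within 4 mm of the axis, level within 0.07 rad, handle within 0.55 rad of the extractor's front (z of fresh_cup_top in the frame of mouth between 0.0225 and 0.0254 m and horizontal distance between fresh_cup_top and mouth below 0.004 m and angle between fresh_cup's own z axis and vertical below 0.07 rad and angle between the x axis of fresh_cup and the x axis of extractor, either way round below 0.55 rad and linear speed of fresh_cup below 0.02 m/s and contact force between fresh_cup and the fingers below 0.1 N); the robot touches nothing.
It fails at once if cup and extractor pressed together with more than 40 N (contact force between fresh_cup and extractor above 40 N).
It fails at once if the arm pushes on the extractor (contact force between the arm and extractor above 15 N).
It fails at once if the spent cup is moved more than 20 mm or tipped (angle between spent_cup's own z axis and vertical above 0.2 rad or distance of spent_cup from where it was at the start of the episode above 0.02 m).
It fails at once if another thing on the bench is moved more than 20 mm (screwdriver 30 mm) (distance of any of breadboard, mouse, multimeter, parts_box from where it was at the start of the episode above 0.02 m or distance of screwdriver from where it was at the start of the episode above 0.03 m).
It also fails if it takes over 69 s, if anything falls off the work surface, if the arm or the gripper's body presses on something with over 40 N, if the wrist force passes 120 N, or if a joint passes its speed limit or range.

## Working session

There is one attempt and no reset: what is moved stays moved. The work goes in short steps, Python scripts to look and compute and a tool call to move; the robot and the scene stay as the last step left them, time stands still between calls to the robot, and variables do not carry over. Pictures are saved under pics/ and viewed, at most 10 in all, crops included, and the job is handed in when it is done.

Besides the shell and the picture viewer there is one more tool, called after "Call:" as name(argument=value, ...) on one line, values as JSON. carry_out: Moves the arm, as the interface text tells. Its arguments: {"type":"object","properties":{"steps":{"type":"array","items":{"type":"array"}},"force":{"type":"number"}},"required":["steps"]}

```bash
mkdir -p pics; ls
cat > h.py <<'E'
import numpy as np, cv2
from scipy.spatial.transform import Rotation as R
from workcell import env
def rot(q): return R.from_quat([q[1],q[2],q[3],q[0]])
def cloud(n):
    im,d=env.read_camera(n); c=env.get_calibration(n)
    v,u=np.mgrid[0:480,0:640]
    p=np.stack([(u-c['cx'])/c['fx']*d,-(v-c['cy'])/c['fy']*d,-d],-1)
    w=rot(c['orientation']).apply(p.reshape(-1,3)).reshape(480,640,3)+np.array(c['origin'])
    w[d==0]=np.nan
    return im,d,w
E
python3 - <<'E'
from h import *
print(env.get_state(), env.hold_point_z)
for n in ['top','side']:
    im,d,w=cloud(n); c=env.get_calibration(n); print(n,c)
    cv2.imwrite(f'pics/{n}0.png',im[:,:,::-1]); np.savez(f'{n}0.npz',im=im,w=w)
E
```

```text
pics
{'clock': 0.0, 'joint_pos': array([1.12540595e+00, 3.13997921e-01, 4.49642305e-02, 1.30358879e+00,
       2.85801192e-06, 1.43118697e+00]), 'qvel': array([ 0.00064329, -0.00065187,  0.00116535,  0.00036537, -0.00220994,
        0.00030197]), 'tau': array([-1.02348866e-03, -4.80628252e+01,  2.98531616e+01,  1.91325950e-02,
       -3.53770774e-04,  2.69994608e-06]), 'tcp_pos': array([0.17288708, 0.54785498, 0.23040425]), 'orientation': array([-2.64651726e-04,  1.52295493e-01,  9.88334584e-01, -8.73884862e-04]), 'wrist_force': array([0.22218148, 0.10878712, 0.49340491]), 'ft_torque': array([-0.00126213,  0.00878082, -0.01742424]), 'grip_force': 0.0, 'finger_gap': 0.08531746196067778} 0.0187
top {'fx': 587.4610359443512, 'fy': 587.4610359443512, 'cx': 319.83847046327884, 'cy': 245.92843676079744, 'origin': array([ 0.40980848, -0.01338318,  1.48011432]), 'orientation': array([ 0.71334803,  0.03666286, -0.02990679, -0.69921099])}
side {'fx': 447.1551505744435, 'fy': 447.1551505744435, 'cx': 313.09249944461783, 'cy': 249.70732353601193, 'origin': array([-0.00131738, -0.79843671,  1.12330745]), 'orientation': array([ 0.88717958,  0.35338254, -0.11606521, -0.2730605 ])}
```

View pics/top0.png

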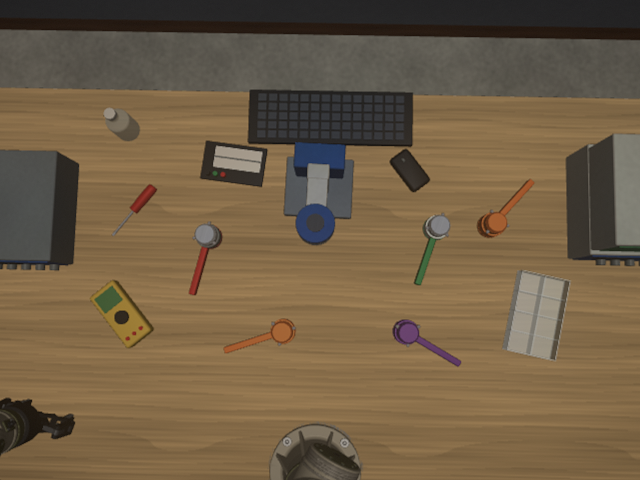

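View pics/side0.png

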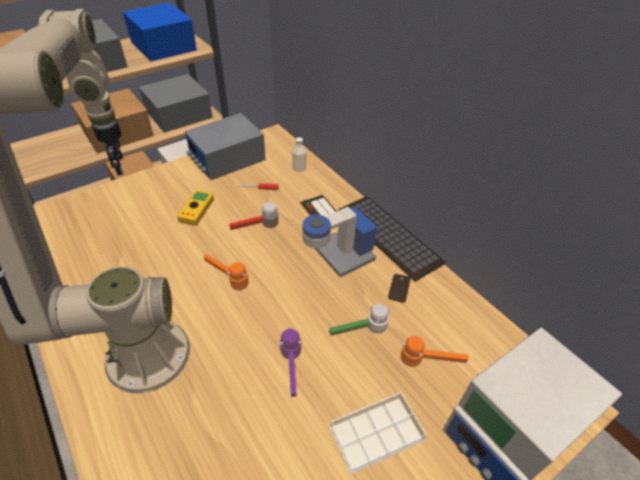

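The cup candidates in the top view are green-handled white/grey at (438,227), red-handled at (207,235), orange at (282,331) and (494,223), and purple at (407,332). The green-handled one at (438,227), with its handle reaching (418,282), fits the fresh cup. The extractor head is at (315,224), with its box behind at (320,158). I'll measure these and confirm with a crop.

Run:
```python
from h import *
z=np.load('top0.npz'); im,w=z['im'],z['w']
hsv=cv2.cvtColor(im,cv2.COLOR_RGB2HSV)
def box(m,u0,u1,v0,v1):
    r=np.zeros(m.shape,bool); r[v0:v1,u0:u1]=m[v0:v1,u0:u1]; return r&np.isfinite(w[...,2])
print('bench z',np.nanmedian(w[380:410,300:400,2]))
def axis(m,name):
    p=w[m]; c=np.median(p,0); q=p[:,:2]-p[:,:2].mean(0); _,_,vt=np.linalg.svd(q,full_matrices=False)
    t=q@vt[0]; print(name,m.sum(),'mean',p.mean(0),'z',c[2],'dir',vt[0],np.degrees(np.arctan2(vt[0][1],vt[0][0])),'ends',p[t.argmin()],p[t.argmax()])
g=box((hsv[...,0]>40)&(hsv[...,0]<85)&(hsv[...,1]>80),395,455,210,295)
axis(g&(w[...,2]>.03)&(w[...,2]<.05),'green')
def circ(m,name):
    pts=w[m][:,:2].astype(np.float32)*1000
    (c,r)=cv2.minEnclosingCircle(pts); print(name,m.sum(),'circ',np.array(c)/1000,r,'mean',w[m].mean(0))
allm=np.ones(g.shape,bool)
circ(box(w[...,2]>.07,415,460,205,250),'cuptop')
zz=w[...,2]
print('head z',zz[215:235:4,300:330:5])
circ(box((zz>.17),285,347,195,255),'head')
b=box((hsv[...,0]>100)&(hsv[...,0]<130)&(hsv[...,1]>100)&(zz>.1),280,360,135,185); axis(b,'box')
print('box',cv2.minAreaRect(w[b][:,:2].astype(np.float32)*1000), np.median(zz[b]))
bp=box((zz>.004)&(zz<.03),280,360,185,222); print('base',cv2.minAreaRect(w[bp][:,:2].astype(np.float32)*1000),np.median(zz[bp]))
arm=box((zz>.1),295,340,165,200);axis(arm,'arm')
cv2.imwrite('pics/crop.png',cv2.resize(im[130:310,270:510],None,fx=3,fy=3,interpolation=cv2.INTER_CUBIC)[:,:,::-1])
```

```text
bench z 0.0006034241389456518
green 295 mean [ 0.51444637 -0.25644935  0.04016666] z 0.040094270051373115 dir [-0.94911427  0.3149319 ] 161.64329700376595 ends [ 0.57390284 -0.27021055  0.032844  ] [ 0.45697838 -0.24006713  0.03950215]
cuptop 356 circ [ 0.60172888 -0.28153229] 28.782123565673828 mean [ 0.5991729  -0.2830988   0.07834954]
head z [[0.19545935 0.19475743 0.20262394 0.19899063 0.20264738 0.19733144]
 [0.19501618 0.19754738 0.19929567 0.20286615 0.20432538 0.19151709]
 [0.19670448 0.19585919 0.20307548 0.19445522 0.20336365 0.19654886]
 [0.19658897 0.19121801 0.20067917 0.20381676 0.20405092 0.19557065]
 [0.19102693 0.19767746 0.19244953 0.19768071 0.19004573 0.19391204]]
head 1439 circ [0.59492938 0.01067505] 56.17418670654297 mean [0.58917654 0.01249637 0.19522054]
box 1137 mean [0.75208927 0.00603121 0.13184646] z 0.13182849796747687 dir [-0.04002849 -0.99919854] -92.29407647114705 ends [0.78010069 0.06394261 0.13398356] [ 0.73525083 -0.05194404  0.12103197]
box ((749.6597290039062, 6.294582366943359), (117.43009948730469, 61.12199783325195), 87.95806884765625) 0.13182849796747687
base ((658.3550415039062, 5.41973876953125), (92.71549987792969, 200.99623107910156), 0.9993481040000916) 0.021489991944323217
arm 874 mean [0.68294364 0.00910363 0.17641299] z 0.1856590183167124 dir [-0.99527576  0.0970884 ] 174.42846814137673 ends [ 0.72830916 -0.04009752  0.12923271] [0.6360925  0.0309469  0.18809126]
```

View pics/crop.png

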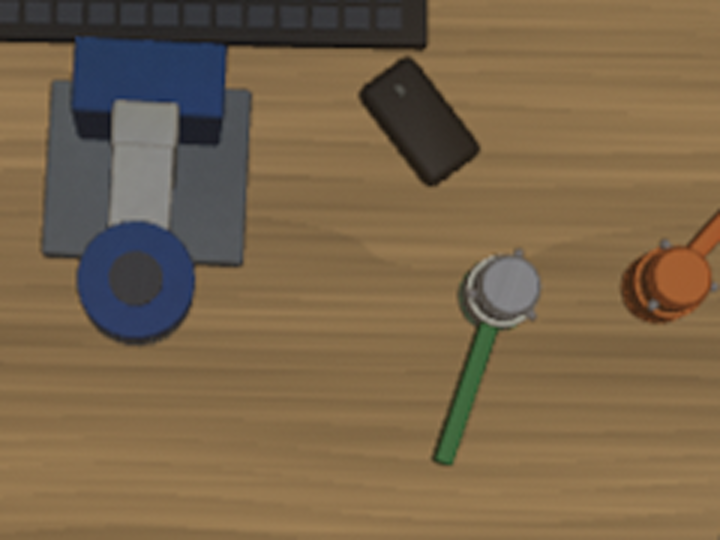

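The crop confirms it: the cup with the grey neck and green handle is at crop (508,287), and the extractor head is at crop (136,282). I'll approach via a waypoint.

Call:
carry_out(steps=[[[0, 0, 0], [-38.4, -29.6, -2], 0], [[0, 0, 0], [-38.4, -29.6, -2], 0], [[0, 0, 0], [-38.4, -29.6, -2], 0], [[0, 0, 0], [-38.4, -29.6, -2], 0], [[0, 0, 0], [-38.4, -29.6, -2], 0], [[0, 0, 0], [-38.4, -29.6, -2], 0], [[0, 0, 0], [-38.4, -29.6, -2], 0], [[0, 0, 0], [-54.7, -66.3, 3], 0]], force=100)

```text
clock: 1.1
tcp_pos: [0.4352, 0.1265, 0.2427]
orientation: [0.001, 0.152, 0.988, 0.0]
wrist_force: [0.6, -0.5, -0.7]
finger_gap: 0.0852
grip_force: 0.0
```

Call:
carry_out(steps=[[[0, 0, 0], [-3, -6, 0], 0], [[0, 0, 0], [-5, -11, 1], 0], [[0, 0, 0], [-8, -16, 2], 0], [[0, 0, 0], [-11, -21, 3], 0], [[0, 0, 0], [-13, -26, 4], 0], [[0, 0, 0], [-16, -31, 5], 0], [[0, 0, 0.9], [-17, -34, 6], 0], [[0, 0, 0.9], [-17, -34, 6], 0]])

```text
clock: 2.1
tcp_pos: [0.492, -0.2489, 0.1808]
orientation: [-0.001, 0.162, 0.987, 0.001]
wrist_force: [0.2, -0.1, -0.2]
finger_gap: 0.0855
grip_force: 0.0
```

Run:
```python
from h import *
s=env.get_state(); im,d,w=cloud('wrist'); print(s['tcp_pos'],s['orientation'],s['clock'])
cv2.imwrite('pics/w1.png',im[:,:,::-1]); np.savez('w1.npz',im=im,w=w)
hsv=cv2.cvtColor(im,cv2.COLOR_RGB2HSV)
m=(hsv[...,0]>40)&(hsv[...,0]<85)&(hsv[...,1]>80)&(w[...,2]>.034)&(w[...,2]<.046)
p=w[m]; print(m.sum()); q=p[:,:2]-p[:,:2].mean(0); vt=np.linalg.svd(q,full_matrices=False)[2]
print(p.mean(0),vt[0],np.degrees(np.arctan2(vt[0][1],vt[0][0])))
t=q@vt[0]; s_=q@vt[1]; print(np.percentile(t,[1,99]),np.percentile(s_,[1,99]))
k=(w[...,2]>.074)&(w[...,2]<.085); p=w[k]; print('top',k.sum(), p.mean(0) if k.sum() else 0, cv2.minEnclosingCircle(p[:,:2].astype(np.float32)*1000) if k.sum() else 0)
```

```text
[ 0.49195111 -0.24887148  0.18082835] [-1.24824366e-03  1.61832128e-01  9.86817353e-01  5.62871320e-04] 2.1
2860
[ 0.51175878 -0.2567698   0.04019961] [ 0.9498572  -0.31268403] -18.22105753351236
[-0.05617017  0.06163433] [-0.00739634  0.00709519]
top 4427 [ 0.51311509 -0.26131587  0.07869377] ((484.11260986328125, -259.521728515625), 141.0030059814453)
```

View pics/w1.png

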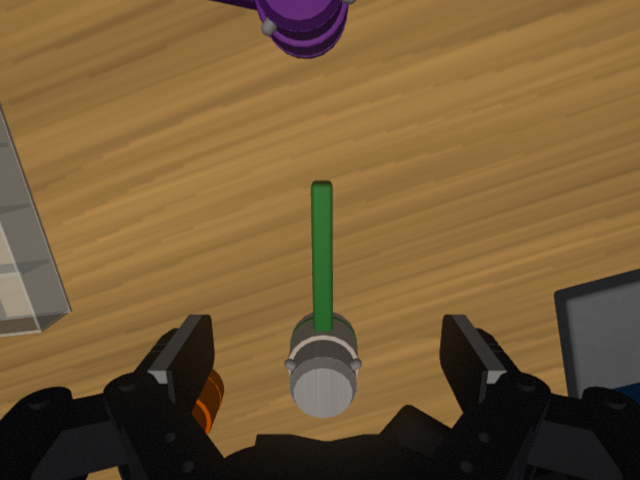

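The wrist view shows the cup's top at (323,388) and the green handle's end at (322,185), with the fingers straddling it. I'll refine the cup axis from this same picture.

Run:
```python
from h import *
z=np.load('w1.npz'); w=z['w']; k=np.zeros((480,640),bool); k[350:420,280:365]=1
k&=(w[...,2]>.0765)&(w[...,2]<.083); p=w[k]; print(k.sum(),p.mean(0),np.median(p,0),cv2.minAreaRect(p[:,:2].astype(np.float32)*1000))
s=env.get_state(); Rt=rot(s['orientation'])
d=np.array([-.94986,.31268]); a=np.median(p[:,:2],0)
for ax in (a,np.array([.6009,-.2861])):
    g=ax+.11*d; print(g, Rt.inv().apply(np.r_[g,.0095]-s['tcp_pos'])*100)
```

```text
2592 [ 0.5979023  -0.28505662  0.07932973] [ 0.59772516 -0.28503957  0.07944364] ((598.7350463867188, -285.6250915527344), (45.12692642211914, 45.93133544921875), 27.663528442382812)
[ 0.49324056 -0.25064477] [-0.25621156 -0.28245537 17.20055825]
[ 0.4964154 -0.2517052] [-0.59093578 -0.28210049 17.19978771]
```

Call:
carry_out(steps=[[[0, 0, -0.4], [-0.4, -0.3, 5], 0], [[0, 0, -0.4], [-0.4, -0.3, 10], 0], [[0, 0, -0.4], [-0.4, -0.3, 14], 0], [[0, 0, -0.4], [-0.4, -0.3, 16], 0], [[0, 0, -0.4], [-0.4, -0.3, 17.1], 0], [[0, 0, -0.4], [-0.4, -0.3, 17.1], 120], [[0, 0, -0.4], [-0.4, -0.3, 17.1], 255], [[0, 0, -0.4], [-0.4, -0.3, 17.1], 255]], force=100)

```text
clock: 3.15
tcp_pos: [0.4965, -0.2516, 0.0128]
orientation: [0.001, 0.157, 0.988, -0.0]
wrist_force: [-0.5, -0.2, -0.2]
finger_gap: 0.0323
grip_force: 0.0
```

Call:
carry_out(steps=[[[0, 0, 0], [0, 0, 0], 255], [[0, 0, 0], [0, 0, 0], 255], [[0, 0, 0], [0, 0, 0], 255], [[0, 0, 0], [0, 0, -0.5], 255], [[0, 0, 0], [0, 0, -1.5], 255], [[0, 0, 0], [0, 0, -3], 255], [[0, 0, 0], [0, 0, -4], 255], [[0, 0, 0], [0, 0, -4], 255]], force=100)

```text
clock: 4.15
tcp_pos: [0.4965, -0.2518, 0.053]
orientation: [0.001, 0.157, 0.988, -0.001]
wrist_force: [-0.2, 0.1, -1.7]
finger_gap: 0.0143
grip_force: 97.2
```

Gripped and lifted. Next I'll refine the head position from the stored pictures, which costs no time.

Run:
```python
from h import *
def ray(c,u,v,z):
    r=rot(c['orientation']).apply([(u-c['cx'])/c['fx'],-(v-c['cy'])/c['fy'],-1]); o=np.array(c['origin']); return o+r*(z-o[2])/r[2]
for n,(u0,u1,v0,v1) in {'top':(290,342,200,250),'side':(298,334,210,248)}.items():
    z=np.load(n+'0.npz'); im,w=z['im'],z['w']; c=env.get_calibration(n)
    hsv=cv2.cvtColor(im,cv2.COLOR_RGB2HSV); m=np.zeros((480,640),np.uint8)
    m[v0:v1,u0:u1]=((hsv[...,0]>100)&(hsv[...,0]<130)&(hsv[...,1]>100))[v0:v1,u0:u1]
    cs,_=cv2.findContours(m,cv2.RETR_EXTERNAL,cv2.CHAIN_APPROX_NONE); k=max(cs,key=cv2.contourArea)
    e=cv2.fitEllipse(cv2.convexHull(k)); print(n,e)
    zz=w[...,2][m>0]; print('z med',np.nanmedian(zz),np.nanpercentile(zz,[10,25,75,90]))
    # fit circle radius 44 at z: project hull, report
    for h in (.185,.195,.205):
        print(h,ray(c,*e[0],h)[:2], 'r',cv2.minEnclosingCircle(np.array([ray(c,*q[0],h)[:2] for q in k],np.float32)*1000))
    cv2.imwrite(f'pics/c_{n}.png',cv2.resize(im[v0-12:v1+30,u0-15:u1+15],None,fx=6,fy=6,interpolation=cv2.INTER_CUBIC)[:,:,::-1])
z=np.load('side0.npz'); w=z['w']; p=w[210:262,298:334].reshape(-1,3); p=p[(p[:,2]>.1)]
print(np.histogram(p[:,2],20))
```

```text
top ((314.9411926269531, 222.91317749023438), (38.17072296142578, 38.31310272216797), 82.8557357788086)
z med 0.19588319308415014 [0.19257083 0.19428247 0.19763524 0.19931804]
0.185 [0.58318089 0.01219029] r ((583.480224609375, 12.153924942016602), 43.1120491027832)
0.195 [0.58184223 0.01199283] r ((582.1392211914062, 11.956735610961914), 42.77920150756836)
0.205 [0.58050356 0.01179537] r ((580.79833984375, 11.759483337402344), 42.44621276855469)
side ((316.17962646484375, 224.27713012695312), (18.47431182861328, 26.09905242919922), 95.4068603515625)
z med 0.19568791023632603 [0.19330294 0.19442703 0.19707678 0.19831735]
0.185 [0.58518351 0.01636015] r ((587.2564697265625, 17.570310592651367), 42.483497619628906)
0.195 [0.57893288 0.00767646] r ((580.98388671875, 8.87371826171875), 42.03071212768555)
0.205 [ 0.57268226 -0.00100723] r ((574.7109985351562, 0.1771489381790161), 41.57797622680664)
(array([  8,  18,  28,  23,  25,  22,  26,  27,  24,  23,  28,  27,  31,
        36,  52,  50, 147, 201,  76,  28]), array([0.12937415, 0.13325812, 0.13714209, 0.14102607, 0.14491004,
       0.14879401, 0.15267798, 0.15656196, 0.16044593, 0.1643299 ,
       0.16821387, 0.17209784, 0.17598182, 0.17986579, 0.18374976,
       0.18763373, 0.19151771, 0.19540168, 0.19928565, 0.20316962,
       0.20705359]))
```

View pics/c_side.png

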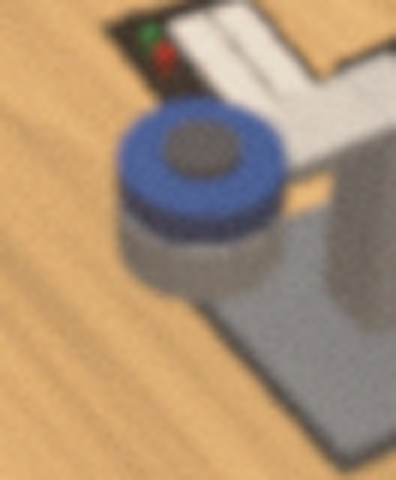

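Call:
carry_out(steps=[[[0, 0, 6], [2.4, 4.6, 0.1], 255], [[0, 0, 12], [4.7, 9.3, 0.1], 255], [[0, 0, 18], [7.1, 13.9, 0.1], 255], [[0, 0, 25], [9.5, 18.5, 0.1], 255], [[0, 0, 31], [11.8, 23.2, 0.1], 255], [[0, 0, 37], [14.2, 27.8, 0.1], 255], [[0, 0, 44], [16.6, 32.5, 0.1], 255], [[0, 0, 44], [16.6, 32.5, 0.1], 255]])

```text
clock: 5.15
tcp_pos: [0.4369, 0.1123, 0.0504]
orientation: [-0.001, 0.513, 0.859, 0.0]
wrist_force: [-0.8, -0.4, -1.9]
finger_gap: 0.0142
grip_force: 97.7
```

Run:
```python
from h import *
s=env.get_state(); t=rot(s['orientation']).as_matrix(); print(s['tcp_pos'],np.degrees(np.arctan2(t[1,0],t[0,0])),t[:,2],s['wrist_force'],s['ft_torque'])
im,d,w=cloud('top'); cv2.imwrite('pics/t1.png',cv2.resize(im[180:330,240:400],None,fx=4.5,fy=4,interpolation=cv2.INTER_CUBIC)[:,:,::-1]); np.savez('t1.npz',im=im,w=w)
im,d,w=cloud('wrist'); cv2.imwrite('pics/w2.png',im[:,:,::-1]); np.savez('w2.npz',im=im,w=w)
im,d,w=cloud('side'); np.savez('s1.npz',im=im,w=w);cv2.imwrite('pics/s1.png',cv2.resize(im[170:300,240:400],None,fx=4.5,fy=4.5,interpolation=cv2.INTER_CUBIC)[:,:,::-1])
```

```text
[0.43694724 0.11233803 0.05042601] 118.30666292330947 [-7.80550017e-04  9.99554844e-04 -9.99999196e-01] [-0.8457992  -0.36948884 -1.89269598] [ 0.1215456   0.06862037 -0.01971529]
```

View pics/t1.png

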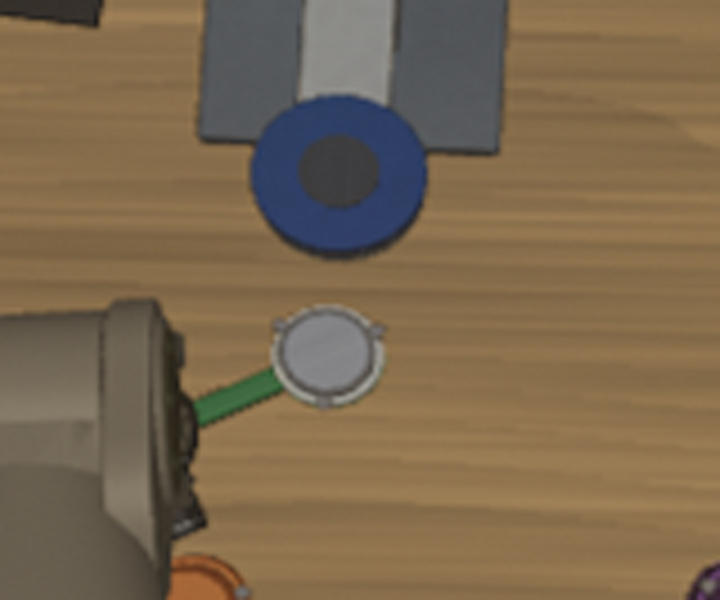

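View pics/s1.png

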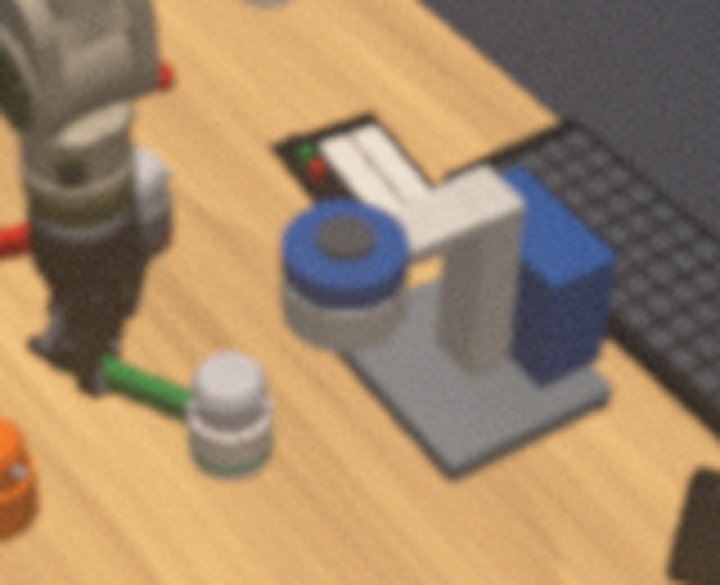

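The top crop shows the head disc at (339,173) and the held cup's top at (327,351), with pins visible and the cup clear of the head. The side crop shows the cup level in the grip. I'll measure cup to head in this same camera.

Run:
```python
from h import *
def ray(c,u,v,z):
    r=rot(c['orientation']).apply([(u-c['cx'])/c['fx'],-(v-c['cy'])/c['fy'],-1]); o=np.array(c['origin']); return o+r*(z-o[2])/r[2]
z=np.load('t1.npz'); im,w=z['im'],z['w']; c=env.get_calibration('top')
k=np.zeros((480,640),bool); k[254:284,298:328]=1
k2=k&(w[...,2]>.108)&(w[...,2]<.135); v,u=np.nonzero(k2); print(k2.sum(),'z',np.median(w[k2][:,2]),u.mean(),v.mean(),w[k2].mean(0))
ct=ray(c,u.mean(),v.mean(),.1166)[:2]; print('cup',ct)
p=w[k2]; A=np.c_[p[:,:2]-p[:,:2].mean(0),np.ones(len(p))]; print('tilt',np.linalg.lstsq(A,p[:,2],rcond=None)[0])
k=np.zeros((480,640),bool); k[198:248,290:342]=1
hsv=cv2.cvtColor(im,cv2.COLOR_RGB2HSV)
kn=k&(hsv[...,2]<85)&(hsv[...,1]<70); v,u=np.nonzero(kn); n,l,st,ce=cv2.connectedComponentsWithStats(kn.astype(np.uint8)); print(st,ce)
b=k&(hsv[...,0]>100)&(hsv[...,0]<130)&(hsv[...,1]>100)&(w[...,2]>.19); v,u=np.nonzero(b); print('blue u',u.min(),u.max(),'v',v.min(),v.max(), u.mean(),v.mean(),w[b].mean(0))
print('head',ray(c,314.95,222.9,.196), ray(c,314.95,222.5,.196))
s=env.get_state(); t=s['tcp_pos'][:2]; d=ct-t; print('r,ang',np.hypot(*d),np.degrees(np.arctan2(*d[::-1])))
# V profile of head column / row for edges
print(im[238:248,315], im[198:206,315])
```

```text
376 z 0.11574633051672056 311.79521276595744 267.2686170212766 [0.48836523 0.01866983 0.11570977]
cup [0.48830364 0.01864738]
tilt [ 0.00500686 -0.0040946   0.11570977]
[[     0      0    640    480 306845]
 [   305    204      1      2      2]
 [   326    204      3      5      6]
 [   298    210      2      3      3]
 [   331    211      1      1      1]
 [   290    214      8      3     16]
 [   306    214     18     18    252]
 [   333    215      9      6     16]
 [   296    218      1      1      1]
 [   296    227      1      2      2]
 [   334    226      1      2      2]
 [   297    231      1      1      1]
 [   333    231      1      1      1]
 [   298    233      1      1      1]
 [   332    233      1      1      1]
 [   300    235     32     10     50]] [[319.5053105  239.51781844]
 [305.         204.5       ]
 [327.         206.        ]
 [298.66666667 211.        ]
 [331.         211.        ]
 [293.4375     214.5625    ]
 [314.78174603 222.4047619 ]
 [336.0625     217.        ]
 [296.         218.        ]
 [296.         227.5       ]
 [334.         226.5       ]
 [297.         231.        ]
 [333.         231.        ]
 [298.         233.        ]
 [332.         233.        ]
 [315.62       241.22      ]]
blue u 296 334 v 204 242 314.95522388059703 222.98163030998853 [0.58159993 0.01194448 0.19596297]
head [0.58173801 0.01195429 0.196     ] [0.58262671 0.01197314 0.196     ]
r,ang 0.10316661122516858 -61.118636034865155
[[ 48  63 102]
 [ 48  63 102]
 [ 48  63 103]
 [ 48  63 101]
 [ 42  48  71]
 [ 45  43  43]
 [ 57  54  50]
 [106  87  62]
 [132 106  72]
 [134 109  74]] [[139 139 136]
 [138 137 134]
 [138 138 135]
 [139 138 135]
 [143 142 138]
 [106 109 114]
 [ 50  64  96]
 [ 44  61 100]]
```

Call:
carry_out(steps=[[[0, 0, 0], [-1.2, 2.0, 0], 255], [[0, 0, 0], [-2.4, 3.8, 0], 255], [[0, 0, 0], [-3.5, 5.6, 0], 255], [[0, 0, 0], [-4.5, 7.1, 0], 255], [[0, 0, 0], [-5.0, 7.95, 0], 255], [[0, 0, 0], [-5.0, 7.95, 0], 255], [[0, 0, 0], [-5.0, 7.95, -0.2], 255], [[0, 0, 0], [-5.0, 7.95, -0.2], 255]])

```text
clock: 6.3
tcp_pos: [0.5314, 0.1024, 0.0528]
orientation: [-0.0, 0.515, 0.857, -0.0]
wrist_force: [0.6, -0.5, -1.2]
finger_gap: 0.0143
grip_force: 97.6
```

```bash
cat > st.py <<'E'
from h import *
s=env.get_state(); t=rot(s['orientation']).as_matrix(); a=np.degrees(np.arctan2(t[1,0],t[0,0]))
x=t[:,0]; p=s['tcp_pos']; ax=p-.108*x
print('clk',s['clock'],'tcp',p.round(4),'yaw',round(a-180,2),'tilt',t[:2,2].round(4),'axis',ax[:2].round(4),'topz',round(p[2]+.0662,4),'F',s['wrist_force'].round(2),'T',s['ft_torque'].round(3))
E
python3 st.py
```

```text
clk 6.3 tcp [0.5314 0.1024 0.0528] yaw -62.01 tilt [-0.0002  0.0001] axis [0.5821 0.007 ] topz 0.119 F [ 0.59 -0.49 -1.23] T [ 0.152  0.034 -0.021]
```

Call:
carry_out(steps=[[[0, 0, 0], [0.2, 0.1, 0], 255], [[0, 0, 0], [0.3, 0.15, 0], 255], [[0, 0, 0], [0.3, 0.15, -0.2], 255], [[0, 0, 0], [0.3, 0.15, -0.4], 255], [[0, 0, 0], [0.3, 0.15, -0.6], 255], [[0, 0, 0], [0.3, 0.15, -0.8], 255], [[0, 0, 0], [0.3, 0.15, -1.0], 255], [[0, 0, 0], [0.3, 0.15, -1.0], 255]])

```text
clock: 7.3
tcp_pos: [0.5321, 0.1057, 0.0628]
orientation: [0.0, 0.515, 0.857, 0.0]
wrist_force: [0.0, -0.1, -2.0]
finger_gap: 0.0144
grip_force: 97.6
```

```bash
python3 st.py
```

```text
clk 7.3 tcp [0.5321 0.1057 0.0628] yaw -62.02 tilt [0.0004 0.0001] axis [0.5827 0.0103] topz 0.129 F [ 0.03 -0.1  -1.99] T [0.088 0.108 0.001]
```

Call:
carry_out(steps=[[[0, 0, 0], [0, 0, -0.1], 255], [[0, 0, 0], [0, 0, -0.2], 255], [[0, 0, 0], [0, 0, -0.3], 255], [[0, 0, 0], [0, 0, -0.4], 255], [[0, 0, 0], [0, 0, -0.5], 255], [[0, 0, 0], [0, 0, -0.6], 255], [[0, 0, 0], [0, 0, -0.6], 255], [[0, 0, 0], [0, 0, -0.6], 255]])

```text
clock: 8.3
tcp_pos: [0.5319, 0.1057, 0.0686]
orientation: [-0.0, 0.515, 0.857, 0.0]
wrist_force: [-0.6, -0.3, -2.2]
finger_gap: 0.0142
grip_force: 97.6
```

```bash
python3 st.py
```

```text
clk 8.3 tcp [0.5319 0.1057 0.0686] yaw -62.02 tilt [-0.      0.0001] axis [0.5825 0.0104] topz 0.1348 F [-0.6  -0.32 -2.2 ] T [0.146 0.081 0.007]
```

Call:
carry_out(steps=[[[0, 0, 0], [0, 0, -0.1], 255], [[0, 0, 0], [0, 0, -0.1], 255], [[0, 0, 0], [0, 0, -0.2], 255], [[0, 0, 0], [0, 0, -0.2], 255], [[0, 0, 0], [0, 0, -0.3], 255], [[0, 0, 0], [0, 0, -0.3], 255], [[0, 0, 0], [0, 0, -0.4], 255], [[0, 0, 0], [0, 0, -0.4], 255]])

```text
clock: 9.3
tcp_pos: [0.532, 0.1057, 0.0727]
orientation: [0.0, 0.515, 0.857, 0.0]
wrist_force: [0.2, 0.4, -1.9]
finger_gap: 0.0143
grip_force: 97.6
```

```bash
python3 st.py
```

```text
clk 9.3 tcp [0.532  0.1057 0.0727] yaw -62.02 tilt [0.0001 0.0001] axis [0.5826 0.0104] topz 0.1389 F [ 0.23  0.39 -1.86] T [ 0.121  0.038 -0.01 ]
```

Call:
carry_out(steps=[[[0, 0, 0], [0, 0, -0.1], 255], [[0, 0, 0], [0, 0, -0.1], 255], [[0, 0, 0], [0, 0, -0.2], 255], [[0, 0, 0], [0, 0, -0.2], 255], [[0, 0, 0], [0, 0, -0.3], 255], [[0, 0, 0], [0, 0, -0.3], 255], [[0, 0, 0], [0, 0, -0.4], 255], [[0, 0, 0], [0, 0, -0.4], 255]])

```text
clock: 10.3
tcp_pos: [0.532, 0.1057, 0.0767]
orientation: [0.0, 0.515, 0.857, 0.0]
wrist_force: [1.1, 0.5, -1.8]
finger_gap: 0.0145
grip_force: 97.7
```

```bash
python3 st.py
```

```text
clk 10.3 tcp [0.532  0.1057 0.0767] yaw -62.02 tilt [0.0002 0.0001] axis [0.5826 0.0103] topz 0.1429 F [ 1.12  0.49 -1.82] T [0.129 0.05  0.013]
```

Call:
carry_out(steps=[[[0, 0, 0], [0, 0, -0.1], 255], [[0, 0, 0], [0, 0, -0.1], 255], [[0, 0, 0], [0, 0, -0.2], 255], [[0, 0, 0], [0, 0, -0.2], 255], [[0, 0, 0], [0, 0, -0.3], 255], [[0, 0, 0], [0, 0, -0.3], 255], [[0, 0, 0], [0, 0, -0.3], 255], [[0, 0, 0], [0, 0, -0.3], 255]])

```text
clock: 11.3
tcp_pos: [0.5313, 0.106, 0.0791]
orientation: [-0.001, 0.515, 0.857, -0.0]
wrist_force: [0.8, 2.3, -11.0]
finger_gap: 0.0144
grip_force: 97.2
```

```bash
python3 st.py
```

```text
clk 11.3 tcp [0.5313 0.106  0.0791] yaw -62.01 tilt [-0.0012  0.0007] axis [0.582  0.0107] topz 0.1453 F [  0.81   2.28 -10.99] T [1.297 0.288 0.112]
```

Fz fell by about 9 N with the cup top at about 0.145, so the pins are against the ring between slots. I'll sweep the yaw upward with this light preload.

Call:
carry_out(steps=[[[0, 0, -1], [0, -0.19, 0], 255], [[0, 0, -2], [0, -0.38, 0], 255], [[0, 0, -3], [-0.01, -0.57, 0], 255], [[0, 0, -4], [-0.03, -0.75, 0], 255], [[0, 0, -5], [-0.04, -0.94, 0], 255], [[0, 0, -6], [-0.06, -1.13, 0], 255], [[0, 0, -6], [-0.06, -1.13, 0], 255], [[0, 0, -6], [-0.06, -1.13, 0], 255]])

```text
clock: 12.3
tcp_pos: [0.5222, 0.0997, 0.0797]
orientation: [0.0, 0.47, 0.883, -0.0]
wrist_force: [-0.5, 1.1, -6.6]
finger_gap: 0.0142
grip_force: 98.1
```

```bash
python3 st.py
```

```text
clk 12.3 tcp [0.5222 0.0997 0.0797] yaw -56.03 tilt [ 0.     -0.0003] axis [0.5825 0.0102] topz 0.1459 F [-0.51  1.1  -6.6 ] T [ 0.66   0.648 -0.034]
```

Call:
carry_out(steps=[[[0, 0, -1], [0, -0.19, -0.05], 255], [[0, 0, -2], [0, -0.38, -0.05], 255], [[0, 0, -3], [-0.01, -0.57, -0.05], 255], [[0, 0, -4], [-0.03, -0.75, -0.05], 255], [[0, 0, -5], [-0.04, -0.94, -0.05], 255], [[0, 0, -6], [-0.06, -1.13, -0.05], 255], [[0, 0, -6], [-0.06, -1.13, -0.05], 255], [[0, 0, -6], [-0.06, -1.13, -0.05], 255]])

```text
clock: 13.3
tcp_pos: [0.5131, 0.093, 0.0801]
orientation: [-0.0, 0.423, 0.906, -0.0]
wrist_force: [0.3, 1.1, -7.9]
finger_gap: 0.0145
grip_force: 97.7
```

```bash
python3 st.py
```

```text
clk 13.3 tcp [0.5131 0.093  0.0801] yaw -50.02 tilt [-0.0002 -0.0001] axis [0.5824 0.0103] topz 0.1463 F [ 0.35  1.15 -7.89] T [0.752 0.593 0.028]
```

Call:
carry_out(steps=[[[0, 0, -1], [0, -0.19, -0.03], 255], [[0, 0, -2], [0, -0.38, -0.03], 255], [[0, 0, -3], [-0.01, -0.57, -0.03], 255], [[0, 0, -4], [-0.03, -0.75, -0.03], 255], [[0, 0, -5], [-0.04, -0.94, -0.03], 255], [[0, 0, -6], [-0.06, -1.13, -0.03], 255], [[0, 0, -6], [-0.06, -1.13, -0.03], 255], [[0, 0, -6], [-0.06, -1.13, -0.03], 255]])

```text
clock: 14.3
tcp_pos: [0.5046, 0.0852, 0.0804]
orientation: [-0.0, 0.375, 0.927, -0.0]
wrist_force: [-0.7, -1.1, -8.1]
finger_gap: 0.0144
grip_force: 97.8
```

```bash
python3 st.py
```

```text
clk 14.3 tcp [0.5046 0.0852 0.0804] yaw -44.03 tilt [-0.0004 -0.0003] axis [0.5823 0.0101] topz 0.1466 F [-0.7  -1.1  -8.09] T [ 0.459  0.839 -0.039]
```

Call:
carry_out(steps=[[[0, 0, -1], [0, -0.19, -0.03], 255], [[0, 0, -2], [0, -0.38, -0.03], 255], [[0, 0, -3], [-0.01, -0.57, -0.03], 255], [[0, 0, -4], [-0.03, -0.75, -0.03], 255], [[0, 0, -5], [-0.04, -0.94, -0.03], 255], [[0, 0, -6], [-0.06, -1.13, -0.03], 255], [[0, 0, -6], [-0.06, -1.13, -0.03], 255], [[0, 0, -6], [-0.06, -1.13, -0.03], 255]])

```text
clock: 15.3
tcp_pos: [0.4977, 0.0768, 0.081]
orientation: [0.0, 0.326, 0.945, 0.0]
wrist_force: [-2.4, -0.3, -4.7]
finger_gap: 0.0142
grip_force: 98.5
```

```bash
python3 st.py
```

```text
clk 15.3 tcp [0.4977 0.0768 0.081 ] yaw -38.02 tilt [ 0.0007 -0.0001] axis [0.5828 0.0102] topz 0.1472 F [-2.44 -0.32 -4.73] T [ 0.168  0.741 -0.143]
```

Call:
carry_out(steps=[[[0, 0, 0], [0, 0, -0.03], 255], [[0, 0, 0], [0, 0, -0.06], 255], [[0, 0, 0], [0, 0, -0.09], 255], [[0, 0, 0], [0, 0, -0.12], 255], [[0, 0, 0], [0, 0, -0.12], 255], [[0, 0, 0], [0, 0, -0.12], 255], [[0, 0, 0], [0, 0, -0.12], 255], [[0, 0, 0], [0, 0, -0.12], 255]])

```text
clock: 16.3
tcp_pos: [0.4975, 0.0768, 0.0819]
orientation: [-0.0, 0.326, 0.945, 0.0]
wrist_force: [-1.3, 0.4, -4.9]
finger_gap: 0.014
grip_force: 98.4
```

```bash
python3 st.py
```

```text
clk 16.3 tcp [0.4975 0.0768 0.0819] yaw -38.02 tilt [-0.      0.0001] axis [0.5825 0.0103] topz 0.1481 F [-1.28  0.37 -4.86] T [ 0.224  0.757 -0.031]
```

Call:
carry_out(steps=[[[0, 0, 0], [0, 0, -0.05], 255], [[0, 0, 0], [0, 0, -0.1], 255], [[0, 0, 0], [0, 0, -0.15], 255], [[0, 0, 0], [0, 0, -0.2], 255], [[0, 0, 0], [0, 0, -0.25], 255], [[0, 0, 0], [0, 0, -0.3], 255], [[0, 0, 0], [0, 0, -0.3], 255], [[0, 0, 0], [0, 0, -0.3], 255]])

```text
clock: 17.3
tcp_pos: [0.4963, 0.0771, 0.0844]
orientation: [-0.001, 0.326, 0.946, -0.0]
wrist_force: [-6.3, 1.2, -7.9]
finger_gap: 0.0146
grip_force: 98.0
```

```bash
python3 st.py
```

```text
clk 17.3 tcp [0.4963 0.0771 0.0844] yaw -38.01 tilt [-0.0023  0.0006] axis [0.5814 0.0106] topz 0.1506 F [-6.27  1.16 -7.94] T [ 0.625  1.644 -0.036]
```

Call:
carry_out(steps=[[[0, 0, 0], [0.05, -0.03, 0], 255], [[0, 0, 0], [0.1, -0.06, 0], 255], [[0, 0, 0], [0.13, -0.08, 0], 255], [[0, 0, 0], [0.13, -0.08, 0], 255], [[0, 0, 0], [0.13, -0.08, 0], 255], [[0, 0, 0], [0.13, -0.08, 0], 255], [[0, 0, 0], [0.13, -0.08, 0], 255], [[0, 0, 0], [0.13, -0.08, 0], 255]])

```text
clock: 18.3
tcp_pos: [0.4961, 0.0771, 0.085]
orientation: [0.0, 0.326, 0.945, 0.0]
wrist_force: [-4.0, 1.8, -7.1]
finger_gap: 0.0145
grip_force: 98.1
```

```bash
python3 st.py
python3 - <<'E'
from h import *
im,d,w=cloud('side'); np.savez('s2.npz',im=im,w=w);cv2.imwrite('pics/s2.png',cv2.resize(im[200:290,260:380],None,fx=6.5,fy=6.5,interpolation=cv2.INTER_CUBIC)[:,:,::-1])
E
```

```text
clk 18.3 tcp [0.4961 0.0771 0.085 ] yaw -38.01 tilt [0.0003 0.0002] axis [0.5812 0.0105] topz 0.1512 F [-3.97  1.84 -7.09] T [0.728 1.21  0.123]
```

View pics/s2.png

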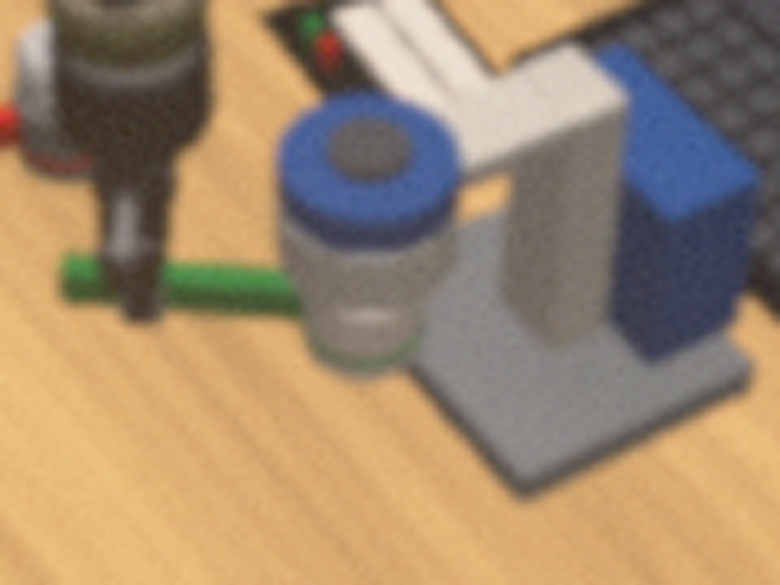

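The side view shows the cup's body close under the head, neck in the mouth, and level. I'll keep yielding toward -x while rising.

Call:
carry_out(steps=[[[0, 0, 0], [0.06, -0.02, 0], 255], [[0, 0, 0], [0.13, -0.03, 0], 255], [[0, 0, 0], [0.13, -0.03, -0.05], 255], [[0, 0, 0], [0.13, -0.03, -0.1], 255], [[0, 0, 0], [0.13, -0.03, -0.15], 255], [[0, 0, 0], [0.13, -0.03, -0.2], 255], [[0, 0, 0], [0.13, -0.03, -0.2], 255], [[0, 0, 0], [0.13, -0.03, -0.2], 255]])

```text
clock: 19.35
tcp_pos: [0.4957, 0.0773, 0.0873]
orientation: [0.001, 0.326, 0.945, 0.0]
wrist_force: [3.1, -2.2, -6.3]
finger_gap: 0.0146
grip_force: 98.2
```

```bash
python3 st.py
```

```text
clk 19.35 tcp [0.4957 0.0773 0.0873] yaw -38.03 tilt [ 0.0018 -0.0004] axis [0.5807 0.0108] topz 0.1535 F [ 3.14 -2.23 -6.34] T [ 0.115 -0.06   0.31 ]
```

Call:
carry_out(steps=[[[0, 0, -0.5], [-0.04, -0.1, 0], 255], [[0, 0, -1], [-0.07, -0.18, 0], 255], [[0, 0, -1], [-0.07, -0.18, -0.05], 255], [[0, 0, -1], [-0.07, -0.18, -0.1], 255], [[0, 0, -1], [-0.07, -0.18, -0.15], 255], [[0, 0, -1], [-0.07, -0.18, -0.2], 255], [[0, 0, -1], [-0.07, -0.18, -0.2], 255], [[0, 0, -1], [-0.07, -0.18, -0.2], 255]])

```text
clock: 20.35
tcp_pos: [0.4941, 0.0758, 0.0888]
orientation: [-0.0, 0.317, 0.948, 0.0]
wrist_force: [1.9, 1.2, -4.0]
finger_gap: 0.0143
grip_force: 98.4
```

```bash
python3 st.py
```

```text
clk 20.35 tcp [0.4941 0.0758 0.0888] yaw -37.01 tilt [-0.0002  0.0002] axis [0.5804 0.0108] topz 0.155 F [ 1.91  1.15 -4.05] T [0.344 0.083 0.246]
```

Call:
carry_out(steps=[[[0, 0, -0.5], [-0.03, -0.1, -0.05], 255], [[0, 0, -1], [-0.03, -0.18, -0.1], 255], [[0, 0, -1], [-0.03, -0.18, -0.15], 255], [[0, 0, -1], [-0.03, -0.18, -0.2], 255], [[0, 0, -1], [-0.03, -0.18, -0.25], 255], [[0, 0, -1], [-0.03, -0.18, -0.3], 255], [[0, 0, -1], [-0.03, -0.18, -0.3], 255], [[0, 0, -1], [-0.03, -0.18, -0.3], 255]])

```text
clock: 21.35
tcp_pos: [0.4931, 0.0741, 0.0918]
orientation: [-0.0, 0.309, 0.951, -0.0]
wrist_force: [-0.5, 0.9, -4.2]
finger_gap: 0.0144
grip_force: 98.5
```

```bash
python3 st.py
```

```text
clk 21.35 tcp [0.4931 0.0741 0.0918] yaw -36.02 tilt [-0.0005  0.0001] axis [0.5804 0.0106] topz 0.158 F [-0.46  0.94 -4.18] T [0.34  0.459 0.025]
```

Call:
carry_out(steps=[[[0, 0, 0], [0, 0, -0.05], 255], [[0, 0, 0], [0, 0, -0.1], 255], [[0, 0, 0], [0, 0, -0.15], 255], [[0, 0, 0], [0, 0, -0.2], 255], [[0, 0, 0], [0, 0, -0.25], 255], [[0, 0, 0], [0, 0, -0.3], 255], [[0, 0, 0], [0, 0, -0.35], 255], [[0, 0, 0], [0, 0, -0.4], 255]])

```text
clock: 22.35
tcp_pos: [0.4932, 0.0741, 0.0958]
orientation: [-0.0, 0.309, 0.951, 0.0]
wrist_force: [-2.2, 1.5, -4.4]
finger_gap: 0.0144
grip_force: 98.4
```

```bash
python3 st.py
```

```text
clk 22.35 tcp [0.4932 0.0741 0.0958] yaw -36.02 tilt [-0.0003  0.0001] axis [0.5805 0.0106] topz 0.162 F [-2.17  1.47 -4.42] T [ 0.498  0.655 -0.005]
```

Call:
carry_out(steps=[[[0, 0, 0], [0.02, 0, -0.05], 255], [[0, 0, 0], [0.02, 0, -0.1], 255], [[0, 0, 0], [0.02, 0, -0.15], 255], [[0, 0, 0], [0.02, 0, -0.2], 255], [[0, 0, 0], [0.02, 0, -0.2], 255], [[0, 0, -1], [0.02, -0.19, -0.2], 255], [[0, 0, -2], [0.02, -0.38, -0.2], 255], [[0, 0, -3], [0.01, -0.57, -0.2], 255]])

```text
clock: 23.35
tcp_pos: [0.4903, 0.0694, 0.0981]
orientation: [0.0, 0.284, 0.959, 0.0]
wrist_force: [1.4, 1.4, -5.3]
finger_gap: 0.0146
grip_force: 98.0
```

```bash
python3 st.py
```

```text
clk 23.35 tcp [0.4903 0.0694 0.0981] yaw -32.95 tilt [0.0009 0.0001] axis [0.5809 0.0107] topz 0.1643 F [ 1.42  1.43 -5.31] T [0.451 0.445 0.102]
```

Call:
carry_out(steps=[[[0, 0, -1], [0, -0.19, 0], 255], [[0, 0, -2], [0, -0.38, 0], 255], [[0, 0, -3], [-0.01, -0.57, 0], 255], [[0, 0, -4], [-0.03, -0.75, 0], 255], [[0, 0, -5], [-0.04, -0.94, 0], 255], [[0, 0, -6], [-0.06, -1.13, 0], 255], [[0, 0, -7], [-0.08, -1.32, 0], 255], [[0, 0, -8], [-0.11, -1.5, 0], 255]])

```text
clock: 24.35
tcp_pos: [0.4825, 0.0563, 0.0979]
orientation: [-0.0, 0.216, 0.976, 0.0]
wrist_force: [1.3, 1.1, -5.8]
finger_gap: 0.0142
grip_force: 98.2
```

```bash
python3 st.py
```

```text
clk 24.35 tcp [0.4825 0.0563 0.0979] yaw -24.96 tilt [-0.0002  0.0001] axis [0.5804 0.0107] topz 0.1641 F [ 1.3   1.14 -5.82] T [0.414 0.366 0.188]
```

Call:
carry_out(steps=[[[0, 0, -2], [0, -0.38, 0], 255], [[0, 0, -4], [-0.03, -0.75, 0], 255], [[0, 0, -6], [-0.06, -1.13, 0], 255], [[0, 0, -8], [-0.11, -1.5, 0], 255], [[0, 0, -10], [-0.16, -1.88, 0], 255], [[0, 0, -12], [-0.24, -2.25, 0], 255], [[0, 0, -14], [-0.32, -2.61, 0], 255], [[0, 0, -16], [-0.42, -2.98, 0], 255]])

```text
clock: 25.35
tcp_pos: [0.4732, 0.0274, 0.0977]
orientation: [-0.001, 0.078, 0.997, -0.0]
wrist_force: [0.6, 0.9, -5.0]
finger_gap: 0.0146
grip_force: 98.2
```

```bash
python3 st.py
```

```text
clk 25.35 tcp [0.4732 0.0274 0.0977] yaw -8.92 tilt [-0.0011 -0.    ] axis [0.5799 0.0107] topz 0.1639 F [ 0.64  0.91 -4.99] T [0.363 0.464 0.165]
```

Call:
carry_out(steps=[[[0, 0, -1.5], [0, -0.28, 0], 255], [[0, 0, -3], [-0.01, -0.57, 0], 255], [[0, 0, -4.5], [-0.03, -0.85, 0], 255], [[0, 0, -6], [-0.06, -1.13, 0], 255], [[0, 0, -7.5], [-0.09, -1.41, 0], 255], [[0, 0, -9], [-0.13, -1.69, 0], 255], [[0, 0, -10.5], [-0.18, -1.97, 0], 255], [[0, 0, -12], [-0.24, -2.25, 0], 255]])

```text
clock: 26.35
tcp_pos: [0.4728, 0.0048, 0.0979]
orientation: [0.0, -0.027, 1.0, 0.0]
wrist_force: [-0.2, 1.3, -5.9]
finger_gap: 0.0143
grip_force: 98.2
```

```bash
python3 st.py
```

```text
clk 26.35 tcp [0.4728 0.0048 0.0979] yaw -356.92 tilt [0.0001 0.    ] axis [0.5806 0.0106] topz 0.1641 F [-0.25  1.29 -5.95] T [0.201 0.585 0.146]
```

Call:
carry_out(steps=[[[0, 0, 0], [0, 0, 0.1], 255], [[0, 0, 0], [0, 0, 0.2], 255], [[0, 0, 0], [0, 0, 0.3], 255], [[0, 0, 0], [0, 0, 0.35], 255], [[0, 0, 0], [0, 0, 0.4], 255], [[0, 0, 0], [0, 0, 0.45], 255], [[0, 0, 0], [0, 0, 0.45], 255], [[0, 0, 0], [0, 0, 0.45], 255]])

```text
clock: 27.35
tcp_pos: [0.4731, 0.0049, 0.0937]
orientation: [0.0, -0.026, 1.0, -0.0]
wrist_force: [-0.8, -0.1, -2.5]
finger_gap: 0.0144
grip_force: 98.5
```

```bash
python3 st.py
```

```text
clk 27.35 tcp [0.4731 0.0049 0.0937] yaw -357.02 tilt [ 0.0009 -0.0001] axis [0.581  0.0105] topz 0.1599 F [-0.75 -0.12 -2.51] T [ 0.027  0.136 -0.098]
```

Call:
carry_out(steps=[[[0, 0, 0], [0, 0, 0.04], 255], [[0, 0, -0.5], [0, -0.09, 0.04], 255], [[0, 0, -1], [0, -0.19, 0.04], 255], [[0, 0, -1.5], [0, -0.28, 0.04], 255], [[0, 0, -2], [0, -0.38, 0.04], 255], [[0, 0, -2.5], [0, -0.47, 0.04], 255], [[0, 0, -3], [-0.01, -0.57, 0.04], 255], [[0, 0, -3], [-0.01, -0.57, 0.04], 255]])

```text
clock: 28.35
tcp_pos: [0.4731, -0.0008, 0.093]
orientation: [0.0, -0.052, 0.999, 0.0]
wrist_force: [1.3, 1.7, -1.3]
finger_gap: 0.0144
grip_force: 98.8
```

```bash
python3 st.py
```

```text
clk 28.35 tcp [ 0.4731 -0.0008  0.093 ] yaw -354.01 tilt [0.     0.0001] axis [0.5805 0.0105] topz 0.1592 F [ 1.29  1.67 -1.26] T [ 0.175 -0.056  0.174]
```

Call:
carry_out(steps=[[[0, 0, 0], [0, 0, 0.04], 255], [[0, 0, -0.5], [0, -0.09, 0.04], 255], [[0, 0, -1], [0, -0.19, 0.04], 255], [[0, 0, -1.5], [0, -0.28, 0.04], 255], [[0, 0, -2], [0, -0.38, 0.04], 255], [[0, 0, -2.5], [0, -0.47, 0.04], 255], [[0, 0, -2.5], [0, -0.47, 0.04], 255], [[0, 0, -2.5], [0, -0.47, 0.04], 255]])

```text
clock: 29.35
tcp_pos: [0.4733, -0.0054, 0.0924]
orientation: [-0.0, -0.074, 0.997, 0.0]
wrist_force: [-0.5, 0.5, -2.6]
finger_gap: 0.0143
grip_force: 98.6
```

```bash
python3 st.py
```

```text
clk 29.35 tcp [ 0.4733 -0.0054  0.0924] yaw -351.53 tilt [-0.0006  0.    ] axis [0.5801 0.0105] topz 0.1586 F [-0.49  0.51 -2.58] T [0.06  0.184 0.082]
```

Call:
carry_out(steps=[[[0, 0, 0], [0, 0, 0.03], 255], [[0, 0, 0], [0, 0, 0.06], 255], [[0, 0, 0], [0, 0, 0.09], 255], [[0, 0, 0], [0, 0, 0.12], 255], [[0, 0, 0], [0, 0, 0.12], 255], [[0, 0, 0], [0, 0, 0.12], 255], [[0, 0, 0], [0, 0, 0.12], 255], [[0, 0, 0], [0, 0, 0.12], 255]])

```text
clock: 30.35
tcp_pos: [0.4736, -0.0054, 0.0914]
orientation: [0.0, -0.074, 0.997, 0.0]
wrist_force: [-1.2, 0.2, -0.7]
finger_gap: 0.0141
grip_force: 98.9
```

```bash
python3 st.py
```

```text
clk 30.35 tcp [ 0.4736 -0.0054  0.0914] yaw -351.53 tilt [0.0001 0.    ] axis [0.5804 0.0105] topz 0.1576 F [-1.25  0.19 -0.68] T [-0.045  0.228  0.042]
```

Call:
carry_out(steps=[[[0, 0, -0.3], [0, -0.06, 0], 255], [[0, 0, -0.6], [0, -0.11, 0], 255], [[0, 0, -0.9], [0, -0.17, 0], 255], [[0, 0, -1.2], [0, -0.23, 0], 255], [[0, 0, -1.5], [0, -0.28, 0], 255], [[0, 0, -1.8], [0, -0.34, 0], 255], [[0, 0, -2], [0, -0.38, 0], 255], [[0, 0, -2], [0, -0.38, 0], 255]])

```text
clock: 31.35
tcp_pos: [0.4742, -0.0091, 0.0914]
orientation: [0.0, -0.091, 0.996, 0.0]
wrist_force: [0.5, -0.0, -2.5]
finger_gap: 0.0146
grip_force: 98.8
```

```bash
python3 st.py
```

```text
clk 31.35 tcp [ 0.4742 -0.0091  0.0914] yaw -349.52 tilt [0.0001 0.0001] axis [0.5804 0.0105] topz 0.1576 F [ 0.52 -0.03 -2.48] T [0.015 0.175 0.05 ]
```

Call:
carry_out(steps=[[[0, 0, 0], [0, 0, 0.03], 255], [[0, 0, 0], [0, 0, 0.06], 255], [[0, 0, 0], [0, 0, 0.09], 255], [[0, 0, 0], [0, 0, 0.12], 255], [[0, 0, 0], [0, 0, 0.12], 255], [[0, 0, 0], [0, 0, 0.12], 255], [[0, 0, 0], [0, 0, 0.12], 255], [[0, 0, 0], [0, 0, 0.12], 255]])

```text
clock: 32.35
tcp_pos: [0.4745, -0.0092, 0.0903]
orientation: [0.0, -0.091, 0.996, -0.0]
wrist_force: [-0.0, -0.8, 0.8]
finger_gap: 0.0144
grip_force: 99.0
```

```bash
python3 st.py
python3 - <<'E'
from h import *
im,d,w=cloud('side'); np.savez('s3.npz',im=im,w=w)
a=np.load('s2.npz')['im']
f=lambda i:cv2.resize(i[215:275,270:350],None,fx=5,fy=8,interpolation=cv2.INTER_CUBIC)
cv2.imwrite('pics/s3.png',np.hstack([f(a),f(im)])[:,:,::-1])
E
```

```text
clk 32.35 tcp [ 0.4745 -0.0092  0.0903] yaw -349.52 tilt [0.0007 0.0001] axis [0.5807 0.0105] topz 0.1565 F [-0.01 -0.8   0.82] T [ 0.103 -0.29   0.074]
```

View pics/s3.png

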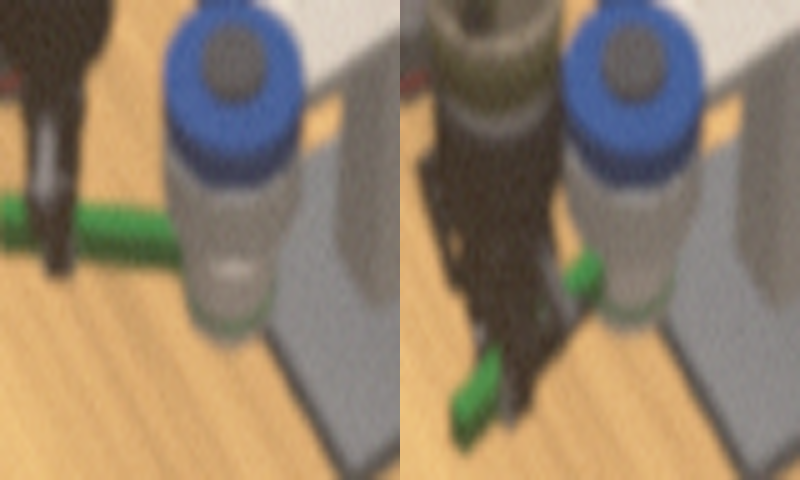

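Compared with before (left), the cup now sits higher in the head, with the handle at the front (green at (585,270) and (475,400)). Next I'll check whether it has dropped into the notch or only lies on the ring.

Call:
carry_out(steps=[[[0, 0, -0.3], [0, -0.06, 0], 255], [[0, 0, -0.6], [0, -0.11, 0], 255], [[0, 0, -0.9], [0, -0.17, 0], 255], [[0, 0, -1.2], [0, -0.23, 0], 255], [[0, 0, -1.5], [0, -0.28, 0], 255], [[0, 0, -1.8], [0, -0.34, 0], 255], [[0, 0, -2], [0, -0.38, 0], 255], [[0, 0, -2], [0, -0.38, 0], 255]])

```text
clock: 33.4
tcp_pos: [0.475, -0.013, 0.0903]
orientation: [0.0, -0.109, 0.994, -0.0]
wrist_force: [1.9, -0.8, -0.3]
finger_gap: 0.0143
grip_force: 99.2
```

```bash
python3 st.py
```

```text
clk 33.4 tcp [ 0.475  -0.013   0.0903] yaw -347.53 tilt [ 0.0004 -0.0001] axis [0.5805 0.0103] topz 0.1565 F [ 1.93 -0.81 -0.27] T [-0.159 -0.538 -0.213]
```

Call:
carry_out(steps=[[[0, 0, -0.3], [0, -0.06, 0], 255], [[0, 0, -0.6], [0, -0.11, 0], 255], [[0, 0, -0.9], [0, -0.17, 0], 255], [[0, 0, -1.2], [0, -0.23, 0], 255], [[0, 0, -1.5], [0, -0.28, 0], 255], [[0, 0, -1.5], [0, -0.28, 0], 255], [[0, 0, -1.5], [0, -0.28, 0], 255], [[0, 0, -1.5], [0, -0.28, 0], 255]])

```text
clock: 34.4
tcp_pos: [0.4755, -0.0157, 0.0902]
orientation: [0.0, -0.122, 0.993, -0.0]
wrist_force: [1.8, -1.4, 0.4]
finger_gap: 0.0145
grip_force: 99.2
```

```bash
python3 st.py
```

```text
clk 34.4 tcp [ 0.4755 -0.0157  0.0902] yaw -346.03 tilt [ 0.0001 -0.    ] axis [0.5803 0.0104] topz 0.1564 F [ 1.83 -1.44  0.41] T [-0.21  -0.575 -0.367]
```

Twist resistance is building steadily (-0.37 Nm), which indicates the pins are at the stop and in the notches. I'll back off slightly and release.

Call:
carry_out(steps=[[[0, 0, 0.5], [0, 0.09, 0], 255], [[0, 0, 1], [0, 0.19, 0], 255], [[0, 0, 1.5], [0, 0.28, 0], 255], [[0, 0, 2], [0, 0.38, 0], 255], [[0, 0, 2], [0, 0.38, 0], 255], [[0, 0, 2], [0, 0.38, 0], 255], [[0, 0, 2], [0, 0.38, 0], 255], [[0, 0, 2], [0, 0.38, 0], 255]])

```text
clock: 35.4
tcp_pos: [0.4746, -0.0118, 0.0902]
orientation: [0.0, -0.104, 0.995, 0.0]
wrist_force: [2.5, 0.5, 0.7]
finger_gap: 0.0141
grip_force: 99.2
```

```bash
python3 st.py
```

```text
clk 35.4 tcp [ 0.4746 -0.0118  0.0902] yaw -348.01 tilt [0.0001 0.0004] axis [0.5802 0.0107] topz 0.1564 F [2.52 0.51 0.71] T [ 0.112 -0.586  0.021]
```

Call:
carry_out(steps=[[[0, 0, 0], [0, 0, 0], 240], [[0, 0, 0], [0, 0, 0], 220], [[0, 0, 0], [0, 0, 0], 190], [[0, 0, 0], [0, 0, 0], 150], [[0, 0, 0], [0, 0, 0], 100], [[0, 0, 0], [0, 0, 0], 50], [[0, 0, 0], [0, 0, 0], 50], [[0, 0, 0], [0, 0, 0], 50]], force=20)

```text
clock: 36.4
tcp_pos: [0.4745, -0.0119, 0.0902]
orientation: [-0.0, -0.104, 0.995, 0.0]
wrist_force: [0.1, 1.3, -0.6]
finger_gap: 0.0684
grip_force: 0.0
```

Call:
carry_out(steps=[[[0, 0, 0], [0, 0, -1], 50], [[0, 0, 0], [0, 0, -3], 50], [[0, 0, 0], [0.5, 0, -6], 50], [[0, 0, 0], [1, 0, -9], 50], [[0, 0, 0], [1.5, 0, -12], 50], [[0, 0, 0], [1.5, 0, -14], 50], [[0, 0, 0], [1.5, 0, -14], 50], [[0, 0, 0], [1.5, 0, -14], 50]])

```text
clock: 37.4
tcp_pos: [0.4596, -0.015, 0.2297]
orientation: [-0.0, -0.104, 0.995, 0.0]
wrist_force: [0.0, 0.5, -0.1]
finger_gap: 0.0687
grip_force: 0.0
```

```bash
python3 st.py
python3 - <<'E'
from h import *
im,d,w=cloud('wrist'); cv2.imwrite('pics/w3.png',im[:,:,::-1]); np.savez('w3.npz',im=im,w=w)
hsv=cv2.cvtColor(im,cv2.COLOR_RGB2HSV)
m=(hsv[...,0]>40)&(hsv[...,0]<85)&(hsv[...,1]>80)&(w[...,2]>.10)&(w[...,2]<.14)
p=w[m]; q=p-p.mean(0); vt=np.linalg.svd(q[:,:2],full_matrices=False)[2]; t=q[:,:2]@vt[0]
A=np.c_[q[:,:2],np.ones(len(q))]; c=np.polyfit(t,p[:,2],1)
print(m.sum(),p.mean(0),vt[0],np.degrees(np.arctan2(vt[0][1],vt[0][0])),'slope',c,'ext',t.min(),t.max(),'zmed',np.median(p[:,2]))
E
```

```text
clk 37.4 tcp [ 0.4596 -0.015   0.2297] yaw -348.02 tilt [-0.0005  0.0002] axis [0.5652 0.0074] topz 0.2959 F [ 0.    0.54 -0.13] T [ 0.025 -0.006 -0.042]
3236 [ 0.48991141 -0.00807213  0.11507358] [0.97750673 0.21090425] 12.175348795520149 slope [0.00116149 0.11507358] ext -0.0557424352524635 0.06226507624750176 zmed 0.11511036889226645
```

View pics/w3.png

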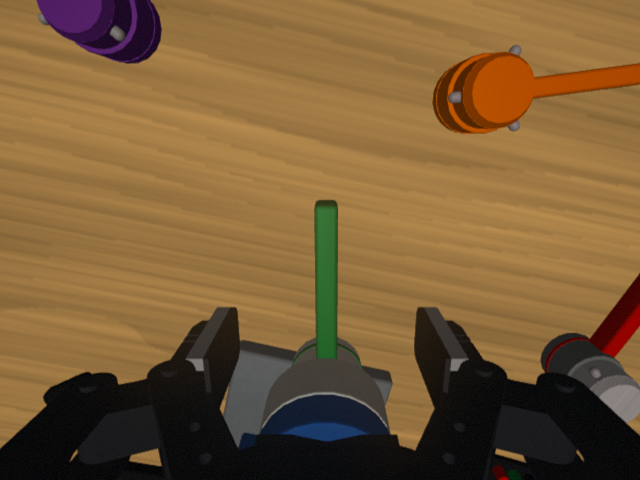

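The wrist view shows the cup hanging released, with its handle from (326,355) to (326,205), level at yaw 12°. I'll check the mouth height from the head's lower wall edge.

Run:
```python
from h import *
im,d,w=cloud('side'); np.savez('s4.npz',w=w,im=im)
for n in ('w3','s4','s1'):
    w=np.load(n+'.npz')['w']; p=w[np.isfinite(w[...,2])]
    for ctr in ((.5815,.011),):
        r=np.hypot(p[:,0]-ctr[0],p[:,1]-ctr[1])
        k=(r>.038)&(r<.049)&(p[:,2]>.105)&(p[:,2]<.2)&(p[:,0]<.6); z=p[k,2]
        print(n,k.sum(),'low z',np.sort(z)[:12].round(4)); h=np.histogram(z,np.arange(.106,.202,.003)); print(h[0])
        k=(r<.02)&(p[:,2]>.17); print('head/knob top',np.median(p[k,2]) if k.sum() else None)
    k=(r>.028)&(r<.044)&(p[:,2]>.17)
    print('rim',np.median(p[k,2]) if k.sum() else None)
```

```text
w3 8044 low z [0.1127 0.1128 0.1128 0.1128 0.1129 0.113  0.113  0.1132 0.1132 0.1133
 0.1133 0.1133]
[  0   0 119 148   0   0   0   2 129 260 270 275 295 289 312 316 319 352
 331 368 571 193 380 417 405 414 378 415 453 632   1   0]
head/knob top None
rim 0.18614127867611874
s4 430 low z [0.109  0.1091 0.1113 0.1119 0.1129 0.1132 0.1134 0.115  0.115  0.1151
 0.1159 0.1159]
[ 0  4  4  7  2  0  1  1  3 17 14 23 11 18 19 16 21 15 22 13 25 15 15 18
 18 17 16 18 20 34 23  0]
head/knob top 0.20135895233119427
rim 0.19473940065292172
s1 438 low z [0.1298 0.1327 0.1328 0.1332 0.1333 0.1335 0.1337 0.1338 0.1338 0.134
 0.1345 0.1345]
[ 0  0  0  0  0  0  0  1  2 15 18 21 12 15 15 28 15 15 23 18 22 17 13 17
 18 18 20 20 21 42 28  4]
head/knob top 0.20115189044444703
rim 0.19494525401572727
```

The head's lower edge is at z≈0.131 and the cup top at about 0.154, so it hangs about 23–24 mm above the mouth. That matches the locked height, not 27 mm (lying on the ring). It is level and the gripper is clear.

```bash
python3 -c "
from workcell import env
print(env.hand_in())"
```

```text
the job is handed in; nothing more can be done
None
```

The fresh cup is in the extractor and released. It hangs level, with its top about 23 mm above the mouth by camera, which fits locked pins (24 mm) rather than pins lying on the ring (27 mm), and its handle is about 15° off the extractor's front. I handed the job in at about 37 s, and the hand-in did not report a verdict.

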